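# Uncap a culture tube and hold it slanted over the viewing panel

### The arm

A 7-joint arm with a two-finger parallel gripper is mounted at the origin on the work surface. World frame = base frame: x ahead of the robot, y to its left, z up, the work surface at z = 0. Lengths are in m, angles in rad, forces in N, time in s.
With the tool pointing down it reaches from about 0.425 to 0.925 m from the base axis. Payload 6.8 kg.
Tool frame: the origin (TCP) lies midway between the tips of the shut fingers; the grasp point (between the pads) lies 19 mm behind it (grip_point_offset is the z of the grasp point in the tool frame, in m); z points along the fingers, y is the line along which they close (so a half turn about z gives the same grasp; the last joint's range is limited). The gripper opens to 85 mm and grips with 20 to 120 N. Pads are 22 mm wide; open, the fingers measure 114 mm over their backs; the gripper's body (76 mm by 85 mm) begins 54 mm behind the grasp point. The pads swing forward as they close: fully open they stand 13 mm farther back than shut.
Start: joints at [1.04, 0.477, 0.022, 1.555, -0.011, 1.109, -0.083], TCP at [0.277, -0.616, 0.231] pointing down, gripper open.
Joint ranges: [-2.96, 2.96], [-0.34, 2.1], [-1.41, 1.46], [0.24, 2.44], [-1.37, 4.51], [0.17, 1.92], [-2.96, 2.96]. Speed limits (rad/s): [2.39, 2.39, 3.14, 3.14, 3.14, 3.14, 3.14].

### API

Orientations are given as a rotation vector (axis times angle).
In Python, from bench import get_obs, grab_frame, calibration, hand_in, grip_point_offset gives the robot as it stands.
- The arm moves only by the shell command python3 -m pendant 'ROWS' [OPENING] [FORCE]. ROWS is a JSON object of lists of equal length, an entry for each row: "translation": the shift along the world's x, y, z in units of 25 mm (1.0 is 25 mm), a list of three; "delta_rot": the turn, a rotation vector about the world's x, y, z in units of 5 degrees (1.0 is 5 degrees), a list of three. In form: {"translation": [[dx, dy, dz], ...], "delta_rot": [[rx, ry, rz], ...]}. A call has 1 to 12 rows; each row is the pose to reach, as a shift and turn from the pose commanded when the call began; what a row does not reach only later rows make up. A row lasts 1/8 s, in which the tool goes at most 62.5 mm and 10.7 degrees, less where a joint would pass 70% of its speed; a pose out of reach is approached as far as the arm can. A call with a gripper value outside its range is refused whole. OPENING is the opening, from 0 (shut) to 1 (fully open), set as the call begins (- or left out, the last holds). The fingers move at their own pace and stop on an object; FORCE is the grip in N (left out, the last holds). Time passes only in rows, so rows that repeat a pose let the fingers close. It gives the time, the measured TCP pose, the force, the opening and the grip force at its end, in the units of the state.
- get_obs(): the state, without advancing time (a new reading comes with each control period).
- grab_frame(name): name is "scene" or "top" or "wrist"; returns (picture, depth): 384x512x3 uint8, red, green, blue; 384x512 float32, m along the optical axis (not along the pixel's ray), 0 where there is no reading.
- calibration(name): a dict with "K" (3x3 intrinsics, pixels), "rvec" (rotation vector, rad) and "tvec" (3), from world to camera coordinates, as OpenCV has them. Camera axes: x right, y down, z forward; pixel columns grow to the right and rows downward; lengths in m; the calibration is good to about 2 mm. A picture is of the moment at which its call begins: read the wrist's pose just before it. calibration takes no time and is no camera call; for the wrist camera it gives the pose at the moment of the call.
- hand_in(): hands the job in; it is judged then, once.
The state is a dict: "clock": time; "joints": joint angles; "qvel": joint speeds; "tau": joint torques, N m; "tcp_pos": TCP position; "orientation": TCP orientation; "contact_force": force on the tool from outside, world axes, zero at the start; "moment": the same for the moment, N m; "grip_width": finger opening in m; "gripper_force": force on a finger pad.
Only numpy, scipy, OpenCV 4.12 (cv2) and the standard library are available. Lean on these libraries where they do the work, as an engineer would, in place of code of your own. Each camera call takes 0.05 s, during which the arm holds its last target. There are 200 camera calls.

### The job

One of the three glass tubes in the rack wears a steel slip-on closure: lift the closure off and set it, open end down, fully home in the round pocket of the small white stand, and let go of it. Then draw that tube up out of the rack and hold it still, mouth upwards and slanted at about 45 degrees, with the middle of the tube above the middle of the viewing panel and its closed end some 5 to 15 cm above the panel. Finish while still holding the tube there; leave the other two tubes, the jar and the beaker where they are.

Things in the scene. Friction and masses are not known exactly. Their poses are not given: they have to be found in the camera images.
- closure_mid (a point): Bright steel slip-on closure, a thin-walled cup turned upside down over the mouth of one tube: 33 mm outside diameter, 44 mm tall, 29 mm bore 41 mm deep, about 40 g. The point is at its centre, half-way up (22 mm above its open rim); z points from the open rim to the shut top. It hangs loosely, its inner top resting on the tube's mouth, so it lifts straight off; raise it 41 mm or more to clear the tube.
- tube_mid (a point): The amber glass tube to be held, 25 mm diameter, 150 mm long, about 45 g. The point is at its centre, half-way up; z points along the tube to its mouth. It starts upright in one of the rack's three places, its foot on the rack's floor 8 mm above the bench, so its mouth is 158 mm above the bench; it is the one under the closure.
- tube_foot (a point): The closed end of that same tube: centre of its underside, 75 mm from the middle.
- rack: Fixed aluminium tube rack, 62 mm (its x) by 204 mm (its y) by 80 mm tall, with three 28 mm square holes at y = -65, 0 and +65 mm, holding the tubes upright with about 1.5 mm play each side. Origin at the centre of its underside on the bench. Tubes must rise 72 mm to clear its top.
- stand_hole0 (a point): Mouth of the round pocket in the middle of the fixed white stand (80 by 80 by 14 mm, flat on the bench): 37 mm diameter, 10 mm deep; the point is at the centre of the mouth, 14 mm above the bench, z up. When the closure is home its rim is 10 mm below this point and its centre 12 mm above it.
- panel_top (a point): Centre of the top face of the fixed viewing panel, a flat slab with a white top and a grey edge, 120 mm (x) by 160 mm (y) by 15 mm, lying on the bench; z up. The panel and the rack may stand on either side of the stand.
- spare_a_mid (a point): Another tube of the same size, without closure, in the rack; centre half-way up. Leave it.
- spare_b_mid (a point): Another tube of the same size, without closure, in the rack; centre half-way up. Leave it.
- jar: Bystander: low glass jar with a white cap, 56 mm diameter, 65 mm tall, standing on the bench; origin at the centre of its underside.
- beaker: Bystander: white ceramic beaker, 64 mm diameter, 80 mm tall, standing on the bench; origin at the centre of its underside.

How it is judged:
By the outcome, as a careful person would: the job done as asked, in the order asked, and still so for the second after the job is handed in, while the arm keeps its last pose, push and grip.
It also fails if it takes over 48 s, if anything falls off the work surface, if the arm or the gripper's body presses on something with over 40 N, if the wrist force passes 120 N, or if a joint passes its speed limit or range.

## Working session

There is one attempt and no reset: what is moved stays moved. The work goes in short steps, Python scripts to look and compute and a shell command to move; the robot and the scene stay as the last step left them, time stands still between calls to the robot, and variables do not carry over. Pictures are saved under pics/ and viewed, at most 10 in all, crops included, and the job is handed in when it is done.

```bash
mkdir -p pics; ls; python3 - <<'E'
from bench import *
import cv2, numpy as np
np.set_printoptions(precision=4,suppress=True)
s=get_obs();print(s, grip_point_offset)
for n in("scene","top"):
    p,d=grab_frame(n);cv2.imwrite(f"pics/{n}0.png",cv2.cvtColor(p,cv2.COLOR_RGB2BGR));np.save(f"pics/{n}0.npy",d)
    c=calibration(n);print(n,c)
E
```

```text
pics
{'clock': 0.0, 'joints': array([ 1.0399,  0.4778,  0.0223,  1.5565, -0.0115,  1.1093, -0.0831]), 'qvel': array([ 0.0004, -0.0015,  0.0003, -0.0007, -0.0013, -0.0001, -0.0006]), 'tau': array([ -0.001 , -59.6453,   1.6077, -28.1203,   0.0124,   0.0094,
         0.    ]), 'tcp_pos': array([ 0.2767, -0.615 ,  0.2303]), 'orientation': array([-3.0698, -0.659 ,  0.0009]), 'contact_force': array([ 0.0516,  0.3691, -0.3566]), 'moment': array([ 0.0567, -0.0055,  0.0065]), 'gripper_force': 0.0, 'grip_width': 0.08503091397775853} -0.0187
scene {'K': array([[414.2699,   0.    , 257.8365],
       [  0.    , 414.2699, 191.4525],
       [  0.    ,   0.    ,   1.    ]]), 'rvec': array([ 1.5908,  1.6396, -0.9256]), 'tvec': array([ 0.0478, -0.2418,  1.4319])}
top {'K': array([[490.8868,   0.    , 256.8579],
       [  0.    , 490.8868, 195.2887],
       [  0.    ,   0.    ,   1.    ]]), 'rvec': array([ 2.1517, -2.1212,  0.1059]), 'tvec': array([0.006 , 0.6369, 1.0817])}
```

View pics/scene0.png

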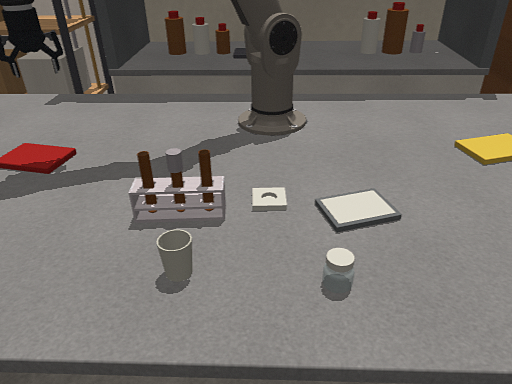

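View pics/top0.png

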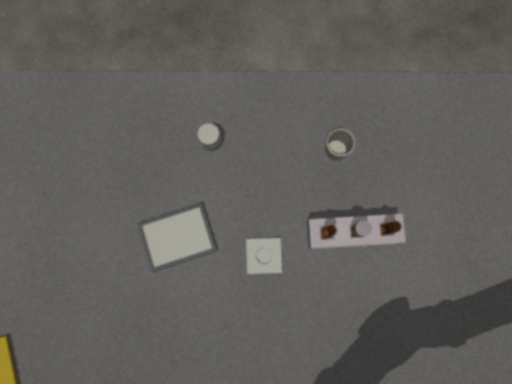

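The scene view shows the closure on the middle tube (174,152), the stand hole at (269,196) and the panel at (358,208). In the top view they are at (363,228), (264,255) and (178,237). I'll enlarge these areas next.

```bash
python3 - <<'E'
import cv2,numpy as np
a=cv2.imread("pics/scene0.png")[140:225,125:285];b=cv2.imread("pics/top0.png")[205:285,240:410]
f=lambda i:cv2.resize(i,None,fx=4.5,fy=3.5*4.5/3.5,interpolation=cv2.INTER_CUBIC)
A=cv2.resize(a,(640,340),interpolation=cv2.INTER_CUBIC);B=cv2.resize(b,(680,320),interpolation=cv2.INTER_CUBIC)
o=np.zeros((600,680,3),np.uint8);o[:290,:640]=A[:290];o[290:600]=B[:310]
cv2.imwrite("pics/crop.png",o)
E
```

```text
(no output)
```

View pics/crop.png

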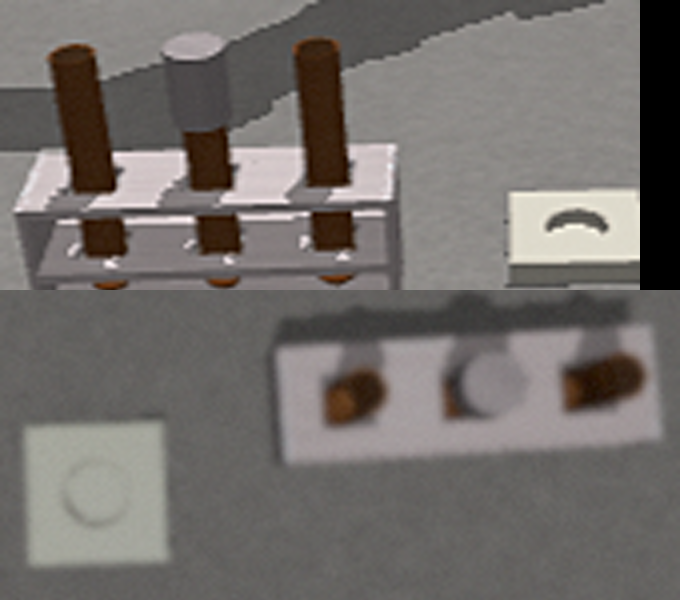

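The enlarged crops put the closure top at scene (173.1,151.1) and top (362.9,227.9). The hole is at scene (268.8,196.6) and top (263.8,255.1).

```bash
cat > h.py <<'E'
import cv2,numpy as np
from bench import *
np.set_printoptions(precision=4,suppress=True)
def cam(c):
    R=cv2.Rodrigues(np.array(c["rvec"],float))[0];return np.array(c["K"]),R,np.array(c["tvec"],float).reshape(3)
def tri(obs):
    A=[];b=[]
    for c,(u,v) in obs:
        K,R,t=cam(c);d=R.T@np.linalg.solve(K,[u,v,1]);d/=np.linalg.norm(d);o=-R.T@t
        P=np.eye(3)-np.outer(d,d);A.append(P);b.append(P@o)
    A=np.vstack(A);b=np.hstack(b);x=np.linalg.lstsq(A,b,rcond=None)[0]
    return x,np.linalg.norm(A@x-b)
def onz(c,p,z):
    K,R,t=cam(c);d=R.T@np.linalg.solve(K,[p[0],p[1],1]);o=-R.T@t;return o+d*(z-o[2])/d[2]
def cloud(c,d):
    K,R,t=cam(c);v,u=np.mgrid[:d.shape[0],:d.shape[1]];r=np.stack([u,v,np.ones_like(u)],-1).reshape(-1,3)@np.linalg.inv(K).T
    return ((r*d.reshape(-1,1)-t)@R).reshape(*d.shape,3)
E
python3 - <<'E'
from h import *
S,T=calibration("scene"),calibration("top")
print("closure top",tri([(S,(173.1,151.1)),(T,(362.9,227.9))]))
print("hole",tri([(S,(268.8,196.6)),(T,(263.8,255.1))]))
C=lambda x,y:((x+.5)/4-.5+240,(y-290+.5)/4-.5+205)
st=np.array([onz(T,C(*p),.014) for p in [(24,425),(163,421),(169,561),(29,566)]]);print("stand",st.mean(0))
rk=np.array([onz(T,C(*p),.08) for p in [(277,346),(651,325),(661,438),(285,463)]]);print("rack",rk,rk.mean(0)); e=rk[0]-rk[1]+rk[3]-rk[2];print("long axis deg",np.degrees(np.arctan2(e[1],e[0])))
d=np.load("pics/top0.npy");P=cloud(T,d)
def box(m,n):
    r=cv2.minAreaRect(P[m][:,:2].astype(np.float32)*1000);print(n,r,np.median(P[m][:,2]),m.sum())
Z=P[...,2];v,u=np.mgrid[:384,:512]
print("bench z",np.median(Z[290:330,100:200]))
box((abs(Z-.015)<.006)&(u>130)&(u<225)&(v>195)&(v<280),"panel")
box((abs(Z-.014)<.006)&(u>235)&(u<292)&(v>228)&(v<285),"stand")
m=(abs(u-363)<12)&(abs(v-228)<12)&(Z>.15);box(m,"closure")
m=(u>295)&(u<420)&(v>200)&(v<260)&(abs(Z-.08)<.008);box(m,"rack")
for n,a in(("jar",(208,133)),("beaker",(341,143))):
    m=(abs(u-a[0])<22)&(abs(v-a[1])<22)&(Z>.04);box(m,n)
E
```

```text
closure top (array([ 0.5572, -0.2042,  0.1616]), np.float64(0.0005679404987414644))
hole (array([ 0.5013, -0.0021,  0.0128]), np.float64(0.000261245748871162))
stand [ 0.5007 -0.002   0.014 ]
rack [[ 0.5815 -0.1012  0.08  ]
 [ 0.5957 -0.3045  0.08  ]
 [ 0.5344 -0.3085  0.08  ]
 [ 0.5178 -0.1057  0.08  ]] [ 0.5573 -0.205   0.08  ]
long axis deg 94.34793189893345
bench z 0.000298939271824097
panel ((540.74560546875, 202.57034301757812), (120.44963073730469, 160.3788604736328), 18.77389907836914) 0.015543702359897807 3475
stand ((500.3004150390625, -1.0628204345703125), (80.00497436523438, 79.94503021240234), 2.9078872203826904) 0.014163724114237004 1006
closure ((528.5088500976562, -120.25739288330078), (31.61145782470703, 207.9278564453125), 18.761600494384766) 0.1605508265800752 223
rack ((556.89453125, -204.10629272460938), (62.225624084472656, 204.78955078125), 4.242713928222656) 0.07986452677023934 1988
jar ((648.4591064453125, 48.64569091796875), (349.137939453125, 50.78289794921875), 32.69303894042969) 0.06452052339330128 412
beaker ((642.658447265625, -93.4145278930664), (62.40671920776367, 333.33404541015625), 55.33284378051758) 0.0706671088287657 368
```

```bash
python3 -m pendant '{"translation":[[1.4,2,0.8],[2.8,4.1,1.5],[4.2,6.2,1.5],[5.6,8.2,1.5],[7,10.3,1.5],[8.4,12.3,1.5],[9.8,14.4,1.2],[10.8,15.8,0.8],[11.2,16.4,0.8],[11.2,16.4,0.8],[11.2,16.4,0.8]],"delta_rot":[[0,0,1.7],[0,0,3.5],[0,0,5.2],[0,0,7],[0,0,8.7],[0,0,10.5],[0,0,12.2],[0,0,13.5],[0,0,14],[0,0,14],[0,0,14]]}' 1 40
python3 - <<'E'
from h import *
print(get_obs()["joints"])
c=calibration("wrist");p,d=grab_frame("wrist");cv2.imwrite("pics/w1.png",p[...,::-1]);np.save("pics/w1.npy",d);np.savez("pics/w1c.npz",**c)
K,R,t=cam(c);print("campos",-R.T@t,R)
P=cloud(c,d)
m=(P[...,2]>.152)&(P[...,2]<.168)&(np.hypot(P[...,0]-.557,P[...,1]+.204)<.03)&(d>0)
q=P[m];print(m.sum(),np.median(q[:,2]),cv2.minEnclosingCircle(q[:,:2].astype(np.float32)*1000))
E
```

```text
clock: 1.48
tcp_pos: [0.556, -0.2079, 0.2513]
orientation: [2.142, 2.297, -0.002]
contact_force: [-0.2, -0.4, -0.7]
grip_width: 0.0853
gripper_force: 0.0
[ 0.5566  0.354  -0.3893  1.7129  0.1493  1.1041  0.1914]
campos [ 0.5493 -0.132   0.3944] [[ 0.9975  0.07   -0.    ]
 [ 0.0668 -0.9518  0.2992]
 [ 0.0209 -0.2985 -0.9542]]
1092 0.16144255758684775 ((557.7457885742188, -204.32908630371094), 16.693941116333008)
```

View pics/w1.png

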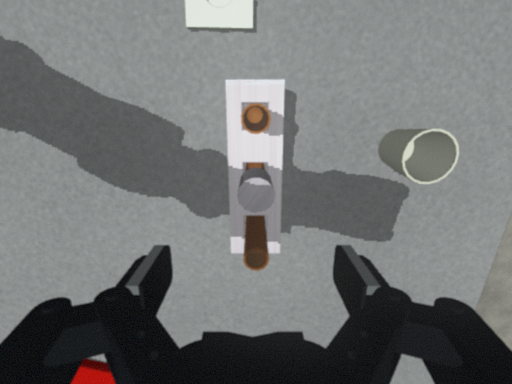

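Wrist view: the closure at (256,190) sits between the open fingers and the neighbouring tubes are clear. I'll descend so the fingertips end 17 mm above the rim, which leaves clearance over the stand, then grip.

```bash
python3 -m pendant '{"translation":[[0.05,0.1,-1.2],[0.06,0.14,-2.6],[0.06,0.14,-3.8],[0.06,0.14,-4.5],[0.06,0.14,-4.7],[0.06,0.14,-4.7],[0.06,0.14,-4.7]],"delta_rot":[[0,0,0],[0,0,0],[0,0,0],[0,0,0],[0,0,0],[0,0,0],[0,0,0]]}' && python3 -m pendant '{"translation":[[0,0,0],[0,0,0],[0,0,0],[0,0,0],[0,0,0],[0,0,0]],"delta_rot":[[0,0,0],[0,0,0],[0,0,0],[0,0,0],[0,0,0],[0,0,0]]}' 0 40
```

```text
clock: 2.4
tcp_pos: [0.5593, -0.2023, 0.135]
orientation: [2.137, 2.3, 0.001]
contact_force: [-0.3, 0.6, -0.6]
grip_width: 0.0851
gripper_force: 0.0
clock: 3.15
tcp_pos: [0.5588, -0.2021, 0.1341]
orientation: [2.138, 2.301, 0.0]
contact_force: [-0.0, 0.0, 3.2]
grip_width: 0.0308
gripper_force: 39.7
```

```bash
python3 -m pendant '{"translation":[[0,0,0.3],[0,0,0.9],[0,0,1.6],[0,0,2.4],[0,0,3],[0,0,3.4],[0,0,3.6],[0,0,3.6],[0,0,3.6]],"delta_rot":[[0,0,0],[0,0,0],[0,0,0],[0,0,0],[0,0,0],[0,0,0],[0,0,0],[0,0,0],[0,0,0]]}'
python3 - <<'E'
from h import *
s=get_obs();print(s["tcp_pos"],s["grip_width"])
c=calibration("wrist");p,d=grab_frame("wrist");cv2.imwrite("pics/w2.png",p[...,::-1]);P=cloud(c,d)
m=(P[...,2]>.235)&(P[...,2]<.27)&(np.hypot(P[...,0]-.558,P[...,1]+.203)<.016)&(d>0)
q=P[m];print(m.sum(),np.median(q,axis=0))
v,u=np.where(m);print(u.min(),u.max(),v.min(),v.max())
K,R,t=cam(calibration("wrist"));X=R@s["tcp_pos"]+t;print("tcp px",(K@X/X[2])[:2])
E
```

```text
clock: 4.28
tcp_pos: [0.5581, -0.202, 0.2231]
orientation: [-2.137, -2.301, 0.001]
contact_force: [-0.3, 0.7, -0.3]
grip_width: 0.0311
gripper_force: 39.6
[ 0.5581 -0.202   0.2231] 0.03111563548388504
3664 [ 0.5581 -0.2002  0.2504]
222 293 234 305
tcp px [254.558  247.5741]
```

View pics/w2.png

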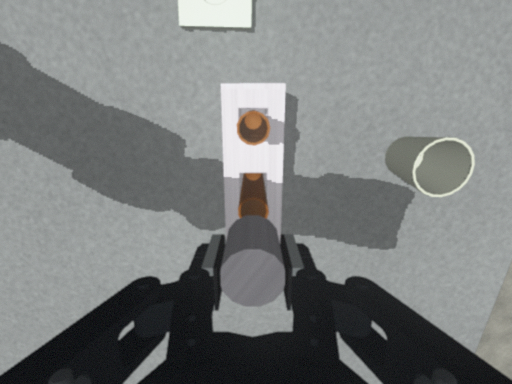

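Wrist view: the closure is held upright, top face centred near (252,272); the tube mouth is at (252,209) and stayed in the rack. I'll move most of the way, then measure the stand closely.

```bash
python3 - <<'E'
from h import *
c=calibration("wrist");print("held centre",onz(c,(252.5,272.5),.2505),"tube mouth",onz(c,(252.5,209.5),.158), get_obs()["tcp_pos"])
E
python3 -m pendant '{"translation":[[-0.3,0.5,0],[-0.9,1.5,0],[-1.6,2.7,0],[-2.1,3.6,0],[-2.3,4,0],[-2.3,4,0],[-2.3,4,0]],"delta_rot":[[0,0,0],[0,0,0],[0,0,0],[0,0,0],[0,0,0],[0,0,0],[0,0,0]]}'
python3 - <<'E'
from h import *
s=get_obs();print(s["tcp_pos"])
c=calibration("wrist");p,d=grab_frame("wrist");cv2.imwrite("pics/w3.png",p[...,::-1]);P=cloud(c,d);Z=P[...,2]
m=(Z>.009)&(Z<.02)&(abs(P[...,0]-.5)<.05)&(abs(P[...,1])<.05)&(d>0)
print(cv2.minAreaRect(P[m][:,:2].astype(np.float32)*1000),np.median(Z[m]))
m=(Z<.009)&(Z>-.01)&(np.hypot(P[...,0]-.5,P[...,1])<.028)&(d>0)
print(m.sum(),np.median(Z[m]),cv2.minAreaRect(P[m][:,:2].astype(np.float32)*1000))
X=cam(c);q=X[0]@(X[1]@np.array([.5003,-.001,.014])+X[2]);print(q/q[2])
m=(Z>.24)&(Z<.256)&(np.hypot(P[...,0]-s["tcp_pos"][0],P[...,1]-s["tcp_pos"][1])<.02)&(d>0)
print("held",cv2.minEnclosingCircle(P[m][:,:2].astype(np.float32)*1000),np.percentile(Z[m],[5,50,95]))
u,v=np.round(q[:2]/q[2]).astype(int)
cv2.imwrite("pics/w3c.png",cv2.resize(p[max(0,v-80):v+80,u-90:u+90,::-1],None,fx=3,fy=3,interpolation=cv2.INTER_CUBIC));print(u-90,max(0,v-80))
E
```

```text
held centre [ 0.5568 -0.2008  0.2505] tube mouth [ 0.557  -0.2029  0.158 ] [ 0.5581 -0.202   0.2231]
clock: 5.2
tcp_pos: [0.5015, -0.1031, 0.2239]
orientation: [2.139, 2.3, 0.0]
contact_force: [-0.1, -0.7, -0.5]
grip_width: 0.0307
gripper_force: 39.6
[ 0.5015 -0.1031  0.2239]
((501.39520263671875, -1.6557273864746094), (79.66416931152344, 80.15164184570312), 2.779418706893921) 0.014551927057341502
782 0.004604509988311892 ((501.1875, -1.1412773132324219), (36.72074890136719, 35.861732482910156), 4.4579243659973145)
[258.4899  85.7098   1.    ]
held ((501.4715270996094, -102.84666442871094), 19.83530616760254) [0.2431 0.2511 0.2523]
168 6
```

View pics/w3c.png

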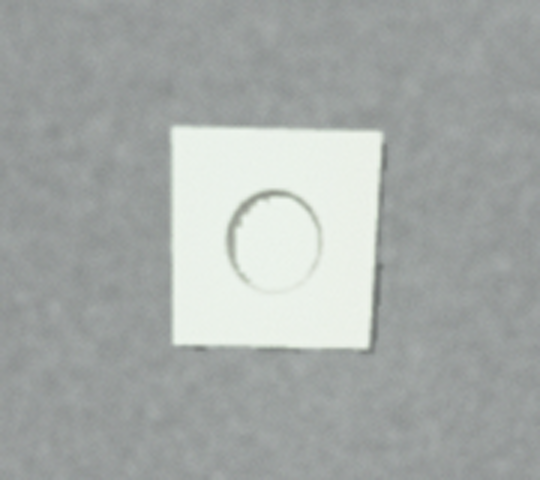

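The crop shows the pocket centred at picture (259,87), which agrees with the depth fit of (0.5013,-0.0015). I'll go to about 20 mm above the stand and measure the held closure there.

```bash
python3 -m pendant '{"translation":[[0,0.6,0],[0,1.8,-0.8],[0,3,-2.3],[0,3.8,-4],[0,4.05,-5.4],[0,4.05,-6.3],[0,4.05,-6.8],[0,4.05,-6.8],[0,4.05,-6.8]],"delta_rot":[[0,0,0],[0,0,0],[0,0,0],[0,0,0],[0,0,0],[0,0,0],[0,0,0],[0,0,0],[0,0,0]]}'
python3 - <<'E'
from h import *
s=get_obs();t=s["tcp_pos"];print(t)
c=calibration("wrist");p,d=grab_frame("wrist");P=cloud(c,d);Z=P[...,2]
m=(np.hypot(P[...,0]-t[0],P[...,1]-t[1])<.022)&(d>0)&(Z>t[2]+.018)&(Z<t[2]+.04)
z0=np.median(Z[m]);m&=abs(Z-z0)<.0015
k=cv2.morphologyEx(m.astype(np.uint8),cv2.MORPH_OPEN,np.ones((5,5)));v,u=np.where(k>0)
print("wrist",m.sum(),z0,cv2.minEnclosingCircle(P[k>0][:,:2].astype(np.float32)*1000),u.min(),u.max(),v.min(),v.max())
cv2.imwrite("pics/w4.png",p[...,::-1])
p2,d2=grab_frame("scene");cv2.imwrite("pics/s4.png",p2[...,::-1])
a=cv2.resize(p[190:340,150:360,::-1],None,fx=3,fy=3,interpolation=cv2.INTER_CUBIC)
c2=p2[150:225,235:305,::-1];b=cv2.resize(c2,None,fx=2.3*2.6,fy=6,interpolation=cv2.INTER_CUBIC)
b=cv2.resize(c2,(140,150))
cv2.imwrite("pics/c4.png",np.hstack([a,cv2.resize(c2,(420*100//250,450//2)).repeat(2,0)]))
E
```

```text
clock: 6.38
tcp_pos: [0.5018, -0.0007, 0.0547]
orientation: [2.138, 2.301, 0.002]
contact_force: [0.3, -0.4, 0.0]
grip_width: 0.0311
gripper_force: 39.6
[ 0.5018 -0.0007  0.0547]
wrist 3183 0.08213867925706081 ((500.54205322265625, -3.0370190143585205), 16.783336639404297) 220 285 249 306
```

View pics/w4.png

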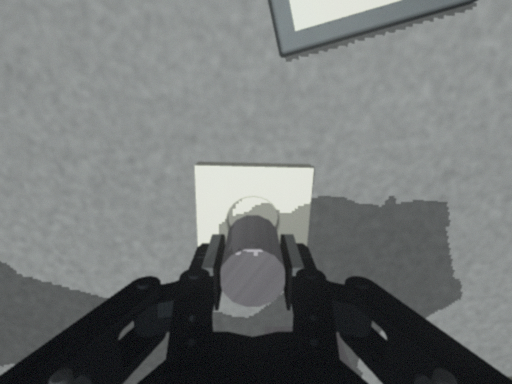

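Wrist view: the closure top sits at (252,277) with the pocket just behind it at (252,215). The depth fit puts the closure 0.8 mm in x and 1.5 mm in y short of the pocket, so I'll correct that and lower it.

```bash
python3 -m pendant '{"translation":[[0.03,0.06,-0.2],[0.03,0.06,-0.5],[0.03,0.06,-0.8],[0.03,0.06,-1.05],[0.03,0.06,-1.25],[0.03,0.06,-1.35],[0.03,0.06,-1.37],[0.03,0.06,-1.37]],"delta_rot":[[0,0,0],[0,0,0],[0,0,0],[0,0,0],[0,0,0],[0,0,0],[0,0,0],[0,0,0]]}'
python3 - <<'E'
from h import *
s=get_obs();t=s["tcp_pos"]
c=calibration("wrist");p,d=grab_frame("wrist");P=cloud(c,d);Z=P[...,2]
m=(np.hypot(P[...,0]-t[0],P[...,1]-t[1])<.022)&(d>0)&(Z>t[2]+.018)&(Z<t[2]+.04)
z0=np.median(Z[m]);m&=abs(Z-z0)<.0015
k=cv2.morphologyEx(m.astype(np.uint8),cv2.MORPH_OPEN,np.ones((5,5)))
print(z0,cv2.minEnclosingCircle(P[k>0][:,:2].astype(np.float32)*1000))
E
```

```text
clock: 7.48
tcp_pos: [0.5015, 0.0007, 0.0209]
orientation: [2.138, 2.301, -0.002]
contact_force: [-6.3, -0.4, 21.5]
grip_width: 0.0313
gripper_force: 42.2
0.04844648589450856 ((500.28558349609375, -1.6169825792312622), 16.72080421447754)
```

Force rose at z 0.048 for the top, so it is home. Release and rise.

```bash
python3 -m pendant '{"translation":[[0,0,0.04],[0,0,0.06],[0,0,0.06],[0,0,0.06],[0,0,0.06],[0,0,0.06]],"delta_rot":[[0,0,0],[0,0,0],[0,0,0],[0,0,0],[0,0,0],[0,0,0]]}' 0.9 && python3 -m pendant '{"translation":[[0,0,0.6],[0,0,2],[0,0,4],[0,0,6],[0,-1.2,7.2],[0,-2.4,7.6],[0,-3.2,7.6],[0,-3.2,7.6]],"delta_rot":[[0,0,0],[0,0,0],[0,0,0],[0,0,0],[0,0,0],[0,0,0],[0,0,0],[0,0,0]]}'
python3 - <<'E'
from h import *
s=get_obs();t=s["tcp_pos"]
c=calibration("wrist");p,d=grab_frame("wrist");P=cloud(c,d);Z=P[...,2];cv2.imwrite("pics/w5.png",p[...,::-1])
m=(np.hypot(P[...,0]-.5,P[...,1]+.0015)<.03)&(d>0)&(Z>.04)&(Z<.06)
print(m.sum(),np.percentile(Z[m],[5,50,95]),cv2.minEnclosingCircle(P[m][:,:2].astype(np.float32)*1000))
K,R,tt=cam(c)
q=K@(R@np.array([.5,-.0015,.03])+tt);u,v=np.round(q[:2]/q[2]).astype(int);print(u,v)
cv2.imwrite("pics/w5c.png",cv2.resize(p[max(v-60,0):v+60,u-80:u+80,::-1],None,fx=3,fy=3))
E
```

```text
clock: 8.28
tcp_pos: [0.5017, 0.0007, 0.021]
orientation: [-2.138, -2.302, 0.0]
contact_force: [0.3, -0.2, 0.3]
grip_width: 0.0769
gripper_force: 0.0
clock: 9.28
tcp_pos: [0.5015, -0.0808, 0.2119]
orientation: [2.141, 2.298, 0.0]
contact_force: [0.4, -0.1, -0.5]
grip_width: 0.0769
gripper_force: 0.0
777 [0.0473 0.0485 0.0497] ((500.6788330078125, -1.8348429203033447), 16.298397064208984)
257 106
```

View pics/w5c.png

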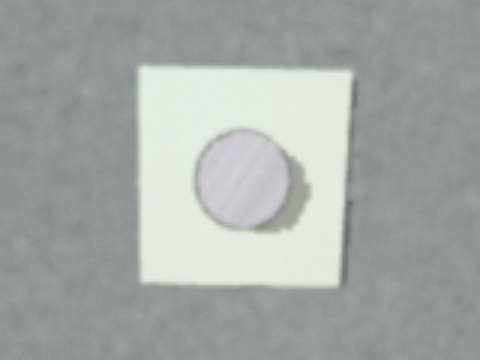

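Crop: the closure stands squarely in the pocket at crop (243,180), top at 0.0485 m, so it is home. Next is the tube.

```bash
python3 -m pendant '{"translation":[[0.3,-0.6,0],[0.8,-1.8,0],[1.4,-3,0],[1.9,-4.1,0],[2.2,-4.8,0],[2.25,-4.93,0],[2.25,-4.93,0],[2.25,-4.93,0]],"delta_rot":[[0,0,0],[0,0,0],[0,0,0],[0,0,0],[0,0,0],[0,0,0],[0,0,0],[0,0,0]]}' 1
python3 - <<'E'
from h import *
s=get_obs();t=s["tcp_pos"];print(t)
c=calibration("wrist");p,d=grab_frame("wrist");P=cloud(c,d);Z=P[...,2];cv2.imwrite("pics/w6.png",p[...,::-1])
m=(np.hypot(P[...,0]-.557,P[...,1]+.204)<.025)&(d>0)&(Z>.152)&(Z<.165)
print(m.sum(),np.percentile(Z[m],[5,50,95]),cv2.minEnclosingCircle(P[m][:,:2].astype(np.float32)*1000))
E
```

```text
clock: 10.32
tcp_pos: [0.5578, -0.2012, 0.2112]
orientation: [-2.136, -2.303, -0.0]
contact_force: [-0.3, -0.0, -0.3]
grip_width: 0.0852
gripper_force: 0.0
[ 0.5578 -0.2012  0.2112]
399 [0.1528 0.1579 0.1593] ((557.4674682617188, -204.41873168945312), 12.679971694946289)
```

```bash
python3 -m pendant '{"translation":[[0,-0.13,-0.6],[0,-0.13,-1.6],[0,-0.13,-2.7],[0,-0.13,-3.6],[0,-0.13,-4.2],[0,-0.13,-4.33],[0,-0.13,-4.33],[0,-0.13,-4.33]],"delta_rot":[[0,0,0],[0,0,0],[0,0,0],[0,0,0],[0,0,0],[0,0,0],[0,0,0],[0,0,0]]}' && python3 -m pendant '{"translation":[[0,0,0],[0,0,0],[0,0,0],[0,0,0],[0,0,0],[0,0,0],[0,0,0]],"delta_rot":[[0,0,0],[0,0,0],[0,0,0],[0,0,0],[0,0,0],[0,0,0],[0,0,0]]}' 0 40 && python3 -m pendant '{"translation":[[0,0,0.2],[0,0,0.7],[0,0,1.4],[0,0,2.2],[0,0,3],[0,0,3.8],[0,0,4.4],[0,0,4.8],[0,0,5],[0,0,5],[0,0,5]],"delta_rot":[[0,0,0],[0,0,0],[0,0,0],[0,0,0],[0,0,0],[0,0,0],[0,0,0],[0,0,0],[0,0,0],[0,0,0],[0,0,0]]}'
```

```text
clock: 11.38
tcp_pos: [0.5586, -0.206, 0.1037]
orientation: [2.137, 2.301, 0.001]
contact_force: [-0.0, -0.3, -0.1]
grip_width: 0.0856
gripper_force: 0.0
clock: 12.25
tcp_pos: [0.5582, -0.2058, 0.103]
orientation: [2.138, 2.301, 0.0]
contact_force: [0.2, -0.5, 2.3]
grip_width: 0.0242
gripper_force: 39.2
clock: 13.62
tcp_pos: [0.5576, -0.2057, 0.2271]
orientation: [-2.137, -2.301, 0.001]
contact_force: [-0.1, -0.4, -0.7]
grip_width: 0.024
gripper_force: 39.5
```

```bash
python3 -m pendant '{"translation":[[0,0,0.7],[0,0,1.7],[0,0,2.5],[0,0.7,2.7],[-0.1,2.2,2.7],[-0.3,4.1,2.7],[-0.5,6,2.7],[-0.6,7.9,2.7],[-0.7,9.8,2.7],[-0.8,11.2,2.7],[-0.9,12,2.7],[-0.9,12.2,2.7]],"delta_rot":[[0,0,0],[0,0,0],[0,0,0],[0,0,0],[0,0,0],[0,0,0],[0,0,0],[0,0,0],[0,0,0],[0,0,0],[0,0,0],[0,0,0]]}' && python3 -m pendant '{"translation":[[-0.05,0.5,0],[-0.1,1.5,0],[-0.2,2.6,0],[-0.3,3.5,0],[-0.3,4,0],[-0.3,4.1,0],[-0.3,4.1,0],[-0.3,4.1,0],[-0.3,4.1,0],[-0.3,4.1,0],[-0.3,4.1,0],[-0.3,4.1,0]],"delta_rot":[[0,-0.4,0],[0,-1.2,0],[0,-2.2,0],[0,-3.2,0],[0,-4.2,0],[0,-5.2,0],[0,-6.2,0],[0,-7.2,0],[0,-8,0],[0,-8.6,0],[0,-9,0],[0,-9,0]]}'; python3 -c "
from h import *
s=get_obs();print(s['joints'],cv2.Rodrigues(s['orientation'])[0])"
```

```text
clock: 15.12
tcp_pos: [0.5343, 0.1019, 0.2952]
orientation: [-2.133, -2.306, 0.0]
contact_force: [0.2, 0.4, -0.9]
grip_width: 0.0242
gripper_force: 39.5
clock: 16.62
tcp_pos: [0.527, 0.2013, 0.2947]
orientation: [1.685, 1.816, 0.697]
contact_force: [0.3, -0.6, -1.0]
grip_width: 0.0241
gripper_force: 39.5
[-0.1268  0.0183 -0.6352  2.251   1.1661  0.5689 -1.6124] [[-0.0529  0.7057  0.7065]
 [ 0.9972  0.0745  0.0003]
 [-0.0525  0.7046 -0.7077]]
```

```bash
python3 -m pendant '{"translation":[[0,0,-0.4],[0,0,-1],[0,0,-1.8],[0,0,-2.6],[0,0,-3.4],[0,0,-4],[0,0,-4.4],[0,0,-4.5],[0,0,-4.5],[0,0,-4.5]],"delta_rot":[[0,0,0],[0,0,0],[0,0,0],[0,0,0],[0,0,0],[0,0,0],[0,0,0],[0,0,0],[0,0,0],[0,0,0]]}'; python3 - <<'E'
from h import *
s=get_obs();print(s['joints'])
R=cv2.Rodrigues(s['orientation'])[0];t=s['tcp_pos'];print("mid",t+R[:,2]*.02,"foot",t+R[:,2]*.095)
p,d=grab_frame("scene");p2,d2=grab_frame("top")
cv2.imwrite("pics/end.png",np.hstack([cv2.resize(p[90:290,130:430,::-1],(400,267)),cv2.resize(p2[110:310,100:400,::-1],(400,267))]))
E
```

```text
clock: 17.88
tcp_pos: [0.5283, 0.2018, 0.1835]
orientation: [1.686, 1.814, 0.699]
contact_force: [0.5, 0.5, 0.8]
grip_width: 0.0241
gripper_force: 39.5
[-0.191   0.2555 -0.6346  2.36    1.6878  0.6645 -2.1762]
mid [0.5424 0.2018 0.1693] foot [0.5955 0.2018 0.1163]
```

View pics/end.png

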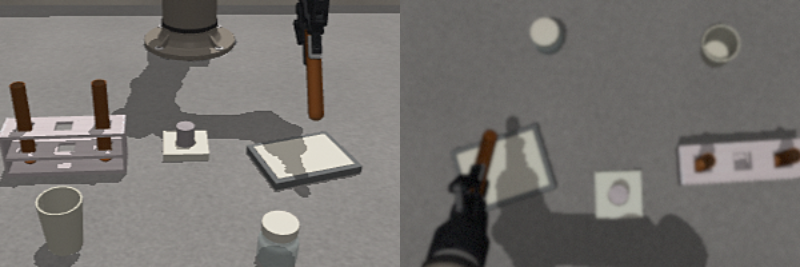

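The picture shows the tube held slanted over the panel, the closure home in the stand, the two spare tubes in the rack, and the jar and beaker where they were. I'll check the foot by triangulation at scene (367,176) and top (167.5,208.5).

```bash
python3 -m pendant '{"translation":[[0,0,0],[0,0,0],[0,0,0],[0,0,0]],"delta_rot":[[0,0,0],[0,0,0],[0,0,0],[0,0,0]]}'; python3 - <<'E'
from h import *
print(tri([(calibration("scene"),(367,176)),(calibration("top"),(167.5,208.5))]), np.abs(get_obs()["qvel"]).max())
E
```

```text
clock: 18.48
tcp_pos: [0.528, 0.2017, 0.1828]
orientation: [1.686, 1.815, 0.698]
contact_force: [0.8, -0.1, -0.3]
grip_width: 0.0237
gripper_force: 39.5
(array([0.5951, 0.2018, 0.1252]), np.float64(8.442922999714726e-05)) 0.0019819042501460567
```

The foot agrees with the computed position, about 10 cm above the panel. Handing in.

```bash
python3 -c "
from bench import hand_in
print(hand_in())"
```

```text
the job is handed in; nothing more can be done
None
```

The closure is home, open end down, in the stand's pocket; the tube is held still at 45° over the panel centre, foot about 10 cm above it, and the job was handed in at about 18.5 s.

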